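# Unload the drilled strap from the drill jig

## Robot

A 6-joint arm with a two-finger parallel gripper is mounted at the origin on the work surface; the furniture and walls round the work are solid. World frame = base frame: x ahead of the robot, y to its left, z up, the work surface at z = 0. Lengths are in m, angles in rad, forces in N, time in s.
With the tool pointing down it reaches from about 0.275 to 0.775 m from the base axis. Payload 14.6 kg.
Tool frame: the origin (TCP) lies at the very end of the fingers, on their centre line; the grasp point (between the pads) lies 19 mm behind it; x points along the fingers, y is the direction in which the jaws open and shut, and the axes are right-handed (so a half turn about x gives the same grasp; the last joint's range is limited). The gripper opens to 85 mm and grips with 20 to 120 N. Pads are 22 mm wide; open, the fingers measure 114 mm over their backs; the gripper's body (76 mm by 85 mm) begins 54 mm behind the grasp point. The pads swing forward as they close: fully open they stand 13 mm farther back than shut.
Start: joints at [1.088, 0.263, -0.048, 1.259, 0, 1.415], TCP at [0.169, 0.497, 0.231] pointing down, gripper open.
Joint ranges: [-2.65, 2.65], [-0.89, 1.7], [-1.18, 1.37], [-2.13, 2.11], [-1.35, 1.29], [-3.14, 3.14]. Speed limits (rad/s): [1.89, 1.89, 2.57, 2.79, 3.14, 3.14].

## Interface

Orientations are given as a 3x3 rotation matrix whose columns are the frame's x, y, z axes.
In Python, from station import r, ik, viewer, ticket gives the robot as it stands. Calls block until the motion is done:
- r.move_to(position, orientation): joint-space move of the TCP to a pose.
- r.line_to(position, feed=0.15, frame=None, guard=None): straight line of the TCP; frame=None keeps the orientation; feed is the mean speed in m/s. With guard (N) it stops when the force on the tool has changed by that much, and returns True; else False.
- r.movej(angles): joint-space move.
- r.open_gripper() and r.grab(): open the fingers fully, or close them until they stop; the grip force is fixed at half the most.
- r.sleep(seconds).
- ik(position, orientation): joint angles nearest the present ones, or None.
- viewer.capture(name): name is "side" or "top" or "wrist"; returns a dict with "frame" (400x640x3 uint8, blue, green, red), "intrinsics" (3x3 intrinsics, pixels), "eye" and "attitude" of the camera in the world. Camera axes: x right, y down, z forward; pixel columns grow to the right and rows downward; lengths in m; the calibration is good to about 2 mm. A picture is of the moment at which its call begins. There is no depth.
A pose or a line that the arm cannot do raises r.MotionError and nothing moves.
- ticket.sign_off(): hands the job in, once; it reports no verdict.
Readings, each from a call of its own:
- r.current_time_s(): time.
- r.current_joint_pos(): joint angles.
- r.current_joint_vel(): joint speeds.
- r.current_joint_efforts(): joint torques, N m.
- r.current_eef_pos(): TCP position.
- r.current_eef_rot(): TCP orientation.
- r.current_force(): force on the tool from outside, world axes, zero at the start.
- r.current_moment(): the same for the moment, N m.
- r.current_gripper_width(): finger opening in m.
Only numpy, scipy, OpenCV 4.12 (cv2) and the standard library are available. Lean on these libraries where they do the work, as an engineer would, in place of code of your own. Each camera call takes 0.05 s, during which the arm holds its last target.

## Task

Unload the drill jig: push the upright yellow clamp lever back, away from the clamp's pad, past its centre until it snaps over and the clamp stands open. Then draw the drilled steel strap straight out through the jig's open end and leave it lying flat on the bench, clear of the jig.

Things in the scene. Friction and masses are not known exactly. Their poses are not given: they have to be found in the camera images.
- jig: Drill jig, screwed down. Blue-grey base plate 14 mm thick; origin at bench height under the strap channel's centre line, x back towards the clamp bracket, y along the channel, z up. Plate: x -45 to 92, y -48 to 55 mm. A dark bush plate (bush top 45 mm high) bridges the channel at y 10 to 50; an end stop closes it at y = 42. The strap can only leave towards -y
- jig_mouth (a point): Centre of the channel's open end, at the plate's -y edge (x 0, y -48, z 18 mm in the jig's frame; same axes as the jig). The channel is straight along y, between two steel rails 34 mm apart whose tops are 28 mm above the bench; its last 20 mm are flared
- clamp_pivot (a point): Hinge of the clamp arm, at x 55, y -20, z 72 mm in the jig's frame. The bracket below and around it spans x 32 to 88, y -48 to 8, up to 85 mm high. Clamped, the arm (18 mm wide) reaches 73 mm towards -x and its black rubber pad presses on the strap at x 0, y -20. As the lever opens, the arm tips up and back by 0.8 rad, nowhere higher than 135 mm
- clamp_lever (a joint): Clamp lever, hinged along the jig's y at x 60, y -20, z 38 mm in the jig's frame. 0 rad: upright, clamped; grows as its top swings to the jig's +x; 1.3 rad: open, at its stop. Linkage and spring hold it at 0: 0.55 N m starts it (5 N at lever_grip); up to about 0.15 rad it springs back, past 0.25 rad it flips to the stop by itself and stays
- lever_grip (a point): Point on the axis of the lever's yellow round grip, 112 mm from the hinge (150 mm above the bench when clamped). The grip is 21 to 25 mm thick and reaches from 50 mm nearer the hinge to 24 mm further out, to its rounded top
- strap_mid (a point): Centre of the drilled steel strap, 170 x 30 x 8 mm, 0.3 kg, loose: length along its y, width along its x. It lies along the channel, underside 14 mm above the bench, 2 mm free at each side, its free end sticking out some 80 to 93 mm past jig_mouth. Once the clamp is open it slides freely; it leaves the jig when its inner end (85 mm from this point) passes jig_mouth

How it is judged:
By the outcome, as a careful person would: the job done as asked, in the order asked, and still so for the second after the job is handed in, with the robot touching nothing.
It also fails if it takes over 48 s, if anything falls off the work surface, if the arm or the gripper's body presses on something with over 40 N, if the wrist force passes 120 N, or if a joint passes its speed limit or range.

## Working session

There is one attempt and no reset: what is moved stays moved. The work goes in short steps, each a Python script; the robot and the scene stay as the last script left them, time stands still between calls to the robot, and variables do not carry over. Pictures are saved under pics/ and viewed, and the job is handed in when it is done.

```bash
ls; mkdir -p pics; python3 - <<'E'
from station import r, ik, viewer, ticket
import cv2
for n in ["side","top","wrist"]:
    c=viewer.capture(n); cv2.imwrite(f"pics/a_{n}.png",c["frame"]); print(n,c["intrinsics"],c["eye"],c["attitude"])
print(r.current_time_s(), r.current_eef_pos(), r.current_eef_rot())
E
```

```text
pics
side [[372.2392162    0.         320.82584269]
 [  0.         372.2392162  200.36926245]
 [  0.           0.           1.        ]] [ 0.54198742 -0.83327677  0.3991976 ] [[ 0.99972868 -0.02324679 -0.00146985]
 [-0.00613886 -0.32382176  0.94609819]
 [-0.02246971 -0.94583247 -0.3238766 ]]
top [[374.4848319    0.         319.69897984]
 [  0.         374.4848319  202.01491561]
 [  0.           0.           1.        ]] [ 0.45660491 -0.02923166  0.96411562] [[ 0.0099834  -0.99726479  0.07323433]
 [-0.99988388 -0.0091127   0.01221374]
 [-0.01151297 -0.07334776 -0.99723997]]
wrist [[307.88412212   0.         321.93627734]
 [  0.         307.88412212 200.05532521]
 [  0.           0.           1.        ]] [0.08957486 0.52439843 0.37283038] [[ 3.21449567e-01  8.94663320e-01  3.10238165e-01]
 [ 9.46926519e-01 -3.03504899e-01 -1.05900635e-01]
 [-5.86611057e-04  3.27814459e-01 -9.44741942e-01]]
0.15 [0.16894654 0.49686072 0.23092155] [[-3.84279222e-04  3.21982147e-01  9.46745662e-01]
 [-7.36548251e-04  9.46745384e-01 -3.21982352e-01]
 [-9.99999655e-01 -8.21054989e-04 -1.26659193e-04]]
```

View pics/a_side.png

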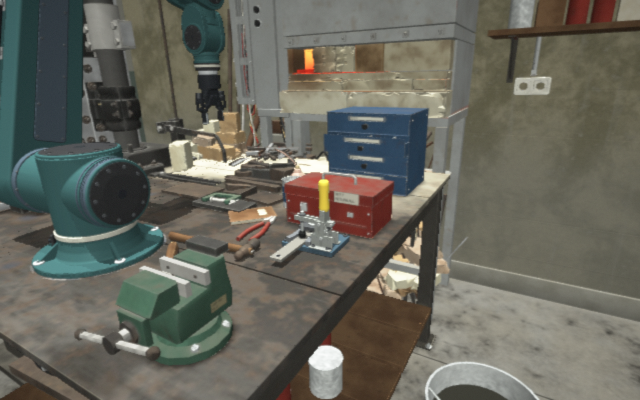

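View pics/a_top.png

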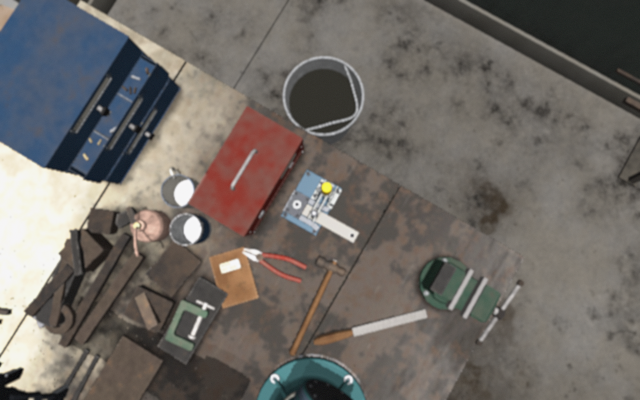

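View pics/a_wrist.png

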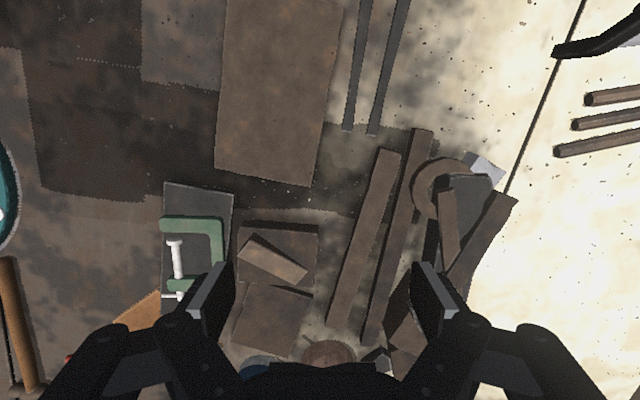

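The side view shows the jig with the yellow lever at about (323,195) and the strap at (292,250). In the top view the jig is near (313,205), the lever top at (327,187), and the strap's free end at about (355,240). The red box is just left of and behind the jig. Next I zoom in and make a coarse measurement.

```bash
cat > h.py <<'E'
import numpy as np, cv2
def ray(c,uv):
    d=np.linalg.inv(c["intrinsics"])@np.array([uv[0],uv[1],1.0]); return np.asarray(c["attitude"])@d
def onplane(c,uv,z):
    d=ray(c,uv); e=np.asarray(c["eye"]); return e+d*(z-e[2])/d[2]
def tri(c1,u1,c2,u2):
    e1,e2=np.asarray(c1["eye"]),np.asarray(c2["eye"]); d1,d2=ray(c1,u1),ray(c2,u2)
    s=np.linalg.lstsq(np.stack([d1,-d2],1),e2-e1,rcond=None)[0]
    p,q=e1+s[0]*d1,e2+s[1]*d2; return (p+q)/2,np.linalg.norm(p-q)
def proj(c,P):
    p=np.asarray(c["attitude"]).T@(np.asarray(P)-c["eye"]); k=c["intrinsics"]@p; return k[:2]/k[2]
def zoom(c,x0,y0,x1,y1,f,name):
    cv2.imwrite("pics/"+name+".png",cv2.resize(c["frame"][y0:y1,x0:x1],None,fx=f,fy=f,interpolation=cv2.INTER_CUBIC))
def yellow(c):
    h=cv2.cvtColor(c["frame"],cv2.COLOR_BGR2HSV); return cv2.inRange(h,(22,150,120),(35,255,255))
def big(m):
    n,l,s,ce=cv2.connectedComponentsWithStats(m); i=1+np.argmax(s[1:,4]); return l==i,s[i],ce[i]
E
python3 - <<'E'
from station import r, viewer
from h import *
t=viewer.capture("top"); s=viewer.capture("side")
zoom(t,260,150,380,260,5,"b_top"); zoom(s,250,160,370,280,5,"b_side")
for c in (t,s): print(big(yellow(c))[1:])
print(onplane(t,big(yellow(t))[2],0.17), onplane(t,(355,240),.022))
E
```

```text
(array([322, 183,  10,  11,  88], dtype=int32), array([326.13636364, 187.93181818]))
(array([319, 180,  10,  32, 263], dtype=int32), array([323.40684411, 195.91634981]))
[ 0.54515112 -0.03292931  0.17      ] [ 0.43133229 -0.10694643  0.022     ]
```

```bash
sleep 1
```

```text
(no output)
```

View pics/b_top.png

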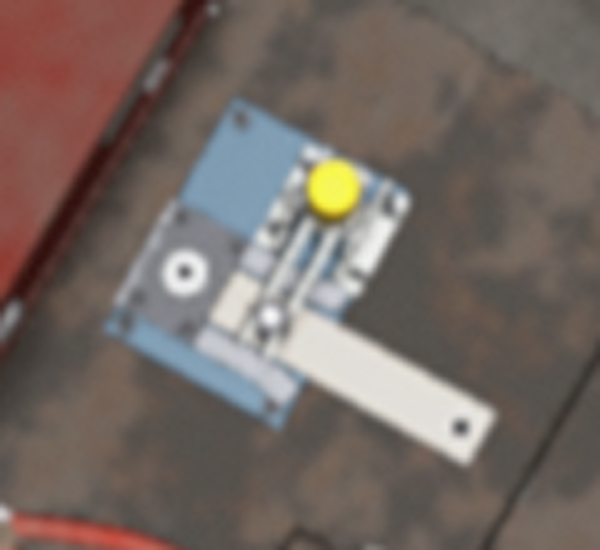

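View pics/b_side.png

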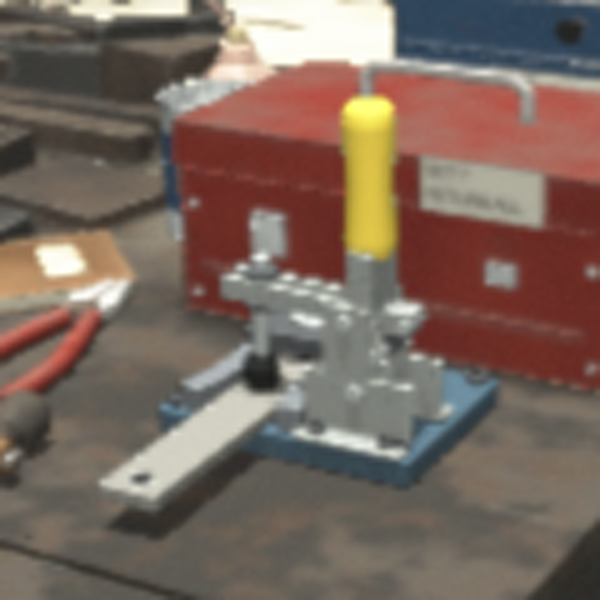

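The top zoom shows the plate corners at full-image pixels of about (307.6,170), (282,215), (315.6,235.6) and (341.6,188). The strap's free end corners are at (359,232) and (353,243), and the lever grip is upright. The side zoom shows the clamp closed with its pad on the strap.

```bash
python3 - <<'E'
from station import r, viewer
from h import *
t=viewer.capture("top"); s=viewer.capture("side")
px=np.array([[238,100],[110,325],[278,428],[408,190]])/5.+[260,150]-0.4
J=np.array([[92,55],[-45,55],[-45,-48],[92,-48]])/1000.
W=np.array([onplane(t,p,.014)[:2] for p in px]); print(W, [np.linalg.norm(W[i]-W[(i+1)%4]) for i in range(4)])
a=J-J.mean(0); b=W-W.mean(0)
th=np.arctan2((a[:,0]*b[:,1]-a[:,1]*b[:,0]).sum(),(a*b).sum()); R=np.array([[np.cos(th),-np.sin(th)],[np.sin(th),np.cos(th)]])
o=W.mean(0)-R@J.mean(0); print("jig",o,th,"res",W-(J@R.T+o))
for n,q in dict(lever=(60,-20,150),levtop=(60,-20,174),pad=(0,-20,22),mouth=(0,-48,18)).items():
    w=np.r_[R@(np.array(q[:2])/1e3)+o,q[2]/1e3]; print(n,w,proj(t,w),proj(s,w))
# strap end
for p in [(495,412),(468,466),(460,427)]: 
    w=onplane(t,np.array(p)/5.+[260,150]-.4,.022); print(w, R.T@(w[:2]-o))
m,st,ce=big(yellow(s)); print(st)
print("lever tri",tri(t,big(yellow(t))[2],s,(323.5,182)))
E
```

```text
[[ 0.60933511  0.01525235]
 [ 0.49343235  0.07889111]
 [ 0.44215957 -0.00706112]
 [ 0.56373034 -0.07204917]] [np.float64(0.13222458686847058), np.float64(0.10008339371037732), np.float64(0.13785100297017536), np.float64(0.09849543757392668)]
jig [0.50487295 0.01197985] -0.5011928672633864 res [[-0.00264873 -0.00075962]
 [ 0.00159889 -0.00294553]
 [-0.00018528  0.00143427]
 [ 0.00123512  0.00227089]]
lever [ 0.54788412 -0.03438867  0.15      ] [326.76352492 187.70838019] [323.7583742  190.07450368]
levtop [ 0.54788412 -0.03438867  0.174     ] [326.84609516 186.44776258] [323.54366163 179.78213408]
pad [ 0.49526351 -0.00556035  0.022     ] [314.75845034 214.06563113] [303.01557075 237.29953904]
mouth [ 0.4818103  -0.03011663  0.018     ] [324.46416488 219.55078642] [297.00794896 243.29231788]
[ 0.45137062 -0.11589335  0.022     ] [ 0.01451741 -0.13785245]
[ 0.42431856 -0.10247245  0.022     ] [-0.01565588 -0.13907996]
[ 0.44370599 -0.09840342  0.022     ] [-0.00060796 -0.12619625]
[319 181  10  30 260]
lever tri (array([ 0.54658693, -0.03286322,  0.16829961]), np.float64(0.002229791384240591))
```

The coarse fit is good to about 2 mm: jig origin (0.505, 0.012), yaw −0.501, strap end 90 mm past the mouth. The lever by triangulation is within 2 mm of the prediction. First I check reachability and where the vise lies along the pull path.

```bash
cat >> h.py <<'E'
O=np.array([.5049,.0120]); TH=-.501
RJ=np.array([[np.cos(TH),-np.sin(TH)],[np.sin(TH),np.cos(TH)]])
def w(x,y,z): return np.r_[O+RJ@np.array([x,y])/1e3, z/1e3]
JX=np.r_[RJ[:,0],0]; JY=np.r_[RJ[:,1],0]; DN=np.array([0,0,-1.])
def rot(ty): return np.stack([DN,ty,np.cross(DN,ty)],1)
E
python3 - <<'E'
from station import r, viewer, ik
from h import *
np.set_printoptions(precision=3,suppress=True)
t=viewer.capture("top")
for n,ty,ps in [("push",JY,[(10,-20,200),(10,-20,145),(75,-20,145),(75,-20,250)]),("gA",JX,[(0,-108,100),(0,-108,5),(0,-230,5)]),("gB",-JX,[(0,-108,100),(0,-108,5),(0,-230,5)])]:
    for p in ps: print(n,p,w(*p),ik(w(*p),rot(ty)))
f=t["frame"].copy()
def dr(pts,col):
    cv2.polylines(f,[np.array([proj(t,w(*p)) for p in pts]).round().astype(int)],True,col,1)
for d in (0,115): dr([(-15,-138-d,22),(15,-138-d,22),(15,31-d,22),(-15,31-d,22)],(0,255,0))
dr([(-57,-270,22),(57,-270,22),(57,-185,22),(-57,-185,22)],(0,0,255))
cv2.imwrite("pics/c_top.png",cv2.resize(f[130:330,240:540],None,fx=2.6,fy=2.6))
h=cv2.cvtColor(t["frame"],cv2.COLOR_BGR2HSV); g=cv2.inRange(h,(50,70,30),(85,255,200)); g[:,:380]=0;g[330:]=0
m,st,ce=big(g);print(st)
for p in [(st[0],st[1]+st[3]//2)]: print(onplane(t,p,.0),onplane(t,p,.05),RJ.T@(onplane(t,p,.03)[:2]-O))
E
```

```text
push (10, -20, 200) [ 0.504 -0.01   0.2  ] [-0.182  0.24  -0.167  1.164  0.     0.319]
push (10, -20, 145) [ 0.504 -0.01   0.145] [-0.182  0.271 -0.279  1.021  0.     0.319]
push (75, -20, 145) [ 0.561 -0.042  0.145] [-0.219  0.366 -0.134  1.071  0.     0.282]
push (75, -20, 250) [ 0.561 -0.042  0.25 ] [-0.219  0.324  0.091  1.338  0.     0.282]
gA (0, -108, 100) [ 0.453 -0.083  0.1  ] [-0.358  0.24  -0.461  0.87   0.     1.714]
gA (0, -108, 5) [ 0.453 -0.083  0.005] [-0.358  0.354 -0.612  0.605  0.     1.714]
gA (0, -230, 5) [ 0.394 -0.19   0.005] [-0.635  0.323 -0.666  0.581  0.     1.437]
gB (0, -108, 100) [ 0.453 -0.083  0.1  ] [-0.358  0.24  -0.461  0.87   0.    -1.428]
gB (0, -108, 5) [ 0.453 -0.083  0.005] [-0.358  0.354 -0.612  0.605  0.    -1.428]
gB (0, -230, 5) [ 0.394 -0.19   0.005] [-0.635  0.323 -0.666  0.581  0.    -1.705]
[420 261  22  28 169]
[ 0.344 -0.274  0.   ] [ 0.35  -0.261  0.05 ] [-0.004 -0.32 ]
```

```bash
sleep 1
```

```text
(no output)
```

View pics/c_top.png

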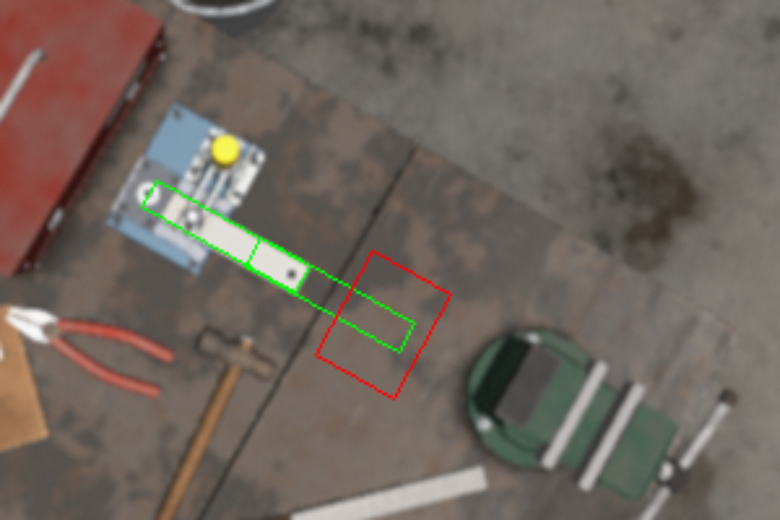

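The overlay matches the strap. The drawn-out strap and gripper (red) stay clear of the vise, whose near edge is at about jig y −310 mm. Now I push the lever.

```bash
python3 - <<'E'
from station import r, viewer, ik
from h import *
np.set_printoptions(precision=3,suppress=True)
r.grab()
r.move_to(w(5,-20,215),rot(JY)); print(r.current_time_s(),r.current_gripper_width())
r.line_to(w(5,-20,146)); 
c=viewer.capture("side"); zoom(c,250,130,370,280,4,"d_side")
f0=r.current_force(); print(f0,r.current_eef_pos(),r.current_time_s())
print(r.line_to(w(42,-20,146),feed=0.1,guard=2.5), r.current_eef_pos(), RJ.T@(r.current_eef_pos()[:2]-O), r.current_force()-f0)
E
```

```text
3.3333 -2.345407059762426e-05
[-0.662  0.028 -0.387] [ 0.5   -0.008  0.147] 3.9917
True [ 0.505 -0.01   0.147] [ 0.01 -0.02] [ 0.403 -0.031  0.159]
```

```bash
sleep 1
```

```text
(no output)
```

View pics/d_side.png

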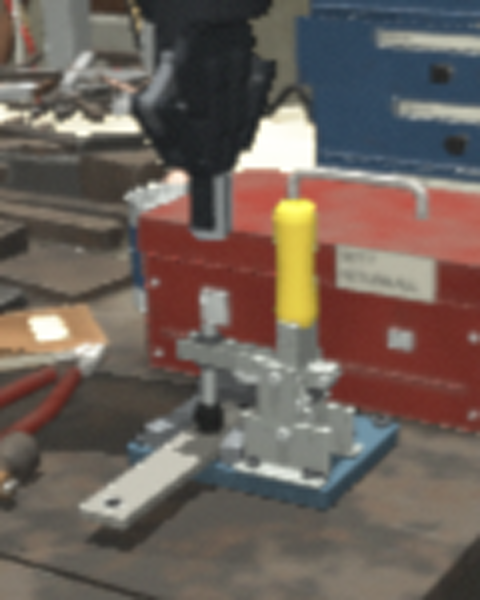

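The closed fingers, with tips at about (210,235) in the zoom, stand beside the grip and overlap its top third. The 2.5 N guard tripped on acceleration in free air, so I go on with a 30 N safety guard.

```bash
python3 - <<'E'
from station import r, viewer, ik
from h import *
np.set_printoptions(precision=3,suppress=True)
f0=r.current_force()
for x in (40,60,76):
    print(x,r.line_to(w(x,-20,146),feed=0.1,guard=30), RJ.T@(r.current_eef_pos()[:2]-O), r.current_force()-f0)
r.sleep(.3)
c=viewer.capture("side"); zoom(c,250,130,370,280,4,"e_side"); print(r.current_time_s())
E
```

```text
40 False [ 0.039 -0.02 ] [-1.683  2.438  1.94 ]
60 False [ 0.06 -0.02] [-0.353  0.034 -0.452]
76 False [ 0.076 -0.02 ] [0.731 0.386 0.438]
5.675
```

```bash
sleep 1
```

```text
(no output)
```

View pics/e_side.png

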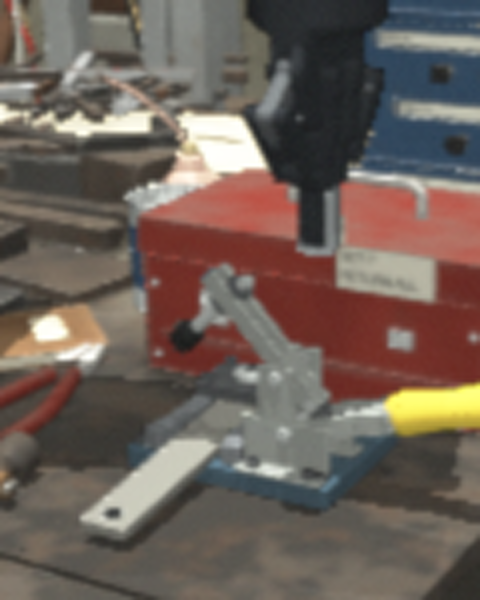

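The clamp is open: the lever lies back at about (430,410) in the zoom, the arm is tipped up, and the pad at (185,333) is clear of the strap. Next I retreat upward, open the gripper, and look at the strap from the wrist camera.

```bash
python3 - <<'E'
from station import r, viewer, ik
from h import *
np.set_printoptions(precision=3,suppress=True)
r.line_to(w(76,-20,215))
r.move_to(w(0,-108,150),rot(-JX)); r.open_gripper(); r.sleep(.2)
c=viewer.capture("wrist"); cv2.imwrite("pics/f_wrist.png",c["frame"]); 
np.savez("fw.npz",**c); print(r.current_time_s(),c["eye"])
for q in [(-15,-138,22),(15,-138,22),(15,-48,22),(-15,-48,22),(-45,-48,14),(92,-48,14),(-17,-48,28),(17,-48,28)]: print(q,proj(c,w(*q)))
E
```

```text
8.825 [ 0.413 -0.157  0.292]
(-15, -138, 22) [339.46  157.778]
(15, -138, 22) [305.592 157.755]
(15, -48, 22) [307.138 248.512]
(-15, -48, 22) [337.702 248.539]
(-45, -48, 14) [367.146 244.776]
(92, -48, 14) [230.987 244.66 ]
(-17, -48, 28) [340.075 251.508]
(17, -48, 28) [304.773 251.477]
```

```bash
sleep 1
```

```text
(no output)
```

View pics/f_wrist.png

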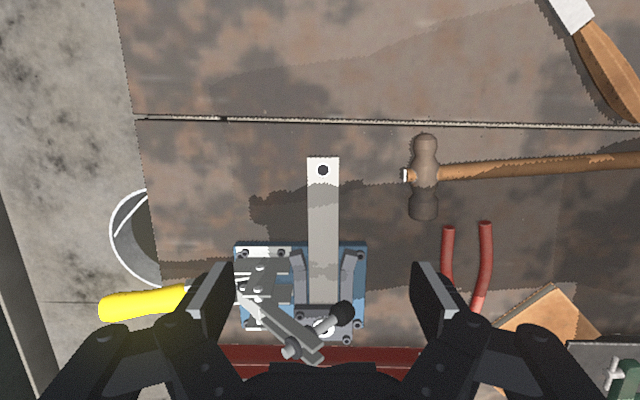

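The wrist view shows the strap end corners at about (307,157) and (339,157), against predictions of (305.6,158) and (339.5,158). The plate edge is at row 243 and predicted at 245. I measure the strap edges row by row to get its axis.

```bash
python3 - <<'E'
from h import *
np.set_printoptions(precision=4,suppress=True)
c=dict(np.load("fw.npz")); g=cv2.cvtColor(c["frame"],cv2.COLOR_BGR2GRAY).astype(float)
g=cv2.GaussianBlur(g,(3,5),0); M=[];L=[];Rr=[]
for v in list(range(162,180))+list(range(192,238)):
    d=np.diff(g[v]); l=300+np.argmax(d[300:316]); rr=330+np.argmin(d[330:348])
    a=onplane(c,(l+.5,v),.022);b=onplane(c,(rr+.5,v),.022); L.append(RJ.T@(a[:2]-O)*1e3);Rr.append(RJ.T@(b[:2]-O)*1e3)
L=np.array(L);Rr=np.array(Rr)
for A in (L,Rr):
    p=np.polyfit(A[:,1],A[:,0],1); e=A[:,0]-np.polyval(p,A[:,1]); k=abs(e)<1.5; p=np.polyfit(A[k,1],A[k,0],1); print(k.sum(),"slope",p[0],"x@-108",np.polyval(p,-108),"x@-50",np.polyval(p,-50))
col=g[150:165,323]; print(np.diff(col)); 
print(RJ.T@(onplane(c,(323,157.5),.022)[:2]-O))
# plate corners
for uv in [(233.5,243),(367,243)]: print(RJ.T@(onplane(c,uv,.014)[:2]-O))
zoomed=c["frame"][140:260,220:380]; cv2.imwrite("pics/g.png",cv2.resize(zoomed,None,fx=5,fy=5))
E
```

```text
64 slope -0.0021030206599484697 x@-108 14.330539919161513 x@-50 14.208564720884501
64 slope -0.0008826824465044534 x@-108 -14.503327173733057 x@-50 -14.554522755630314
[  0.3906   0.9062  -0.1719  -3.4688  -0.5     23.0938  50.6719  46.9219
  19.5312   2.0312   0.8125   3.7031  -8.5156 -46.5625]
[-0.0004 -0.1382]
[ 0.0893 -0.0499]
[-0.0448 -0.05  ]
```

```bash
sleep 1
```

```text
(no output)
```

View pics/g.png

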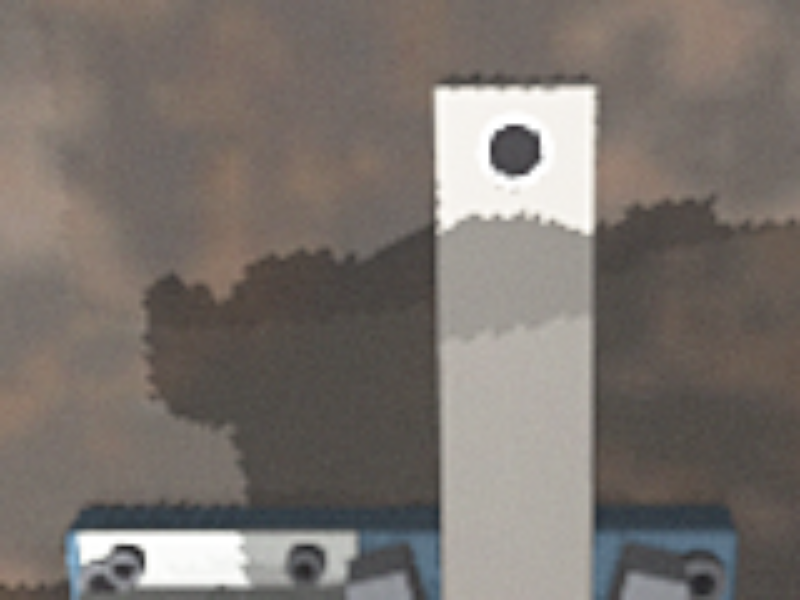

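The strap axis is measured at x = −0.1 mm with a slope below 0.002 rad, so the jig frame stands. The free end is at y = −138 mm. Now I descend and grip at y = −106.

```bash
python3 - <<'E'
from station import r, viewer, ik
from h import *
np.set_printoptions(precision=3,suppress=True)
r.line_to(w(0,-106,45))
f0=r.current_force()
print("guard",r.line_to(w(0,-106,5),feed=.06,guard=12), r.current_eef_pos(), r.current_force()-f0)
r.grab(); r.sleep(.2)
print(r.current_gripper_width(), r.current_force()-f0, r.current_time_s())
c=viewer.capture("side"); zoom(c,230,170,350,290,5,"h_side")
E
```

```text
guard False [ 0.454 -0.081  0.005] [-1.151 -0.423 -0.803]
0.028349735508762273 [-2.092  1.185  4.402] 11.25
```

```bash
sleep 1
```

```text
(no output)
```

View pics/h_side.png

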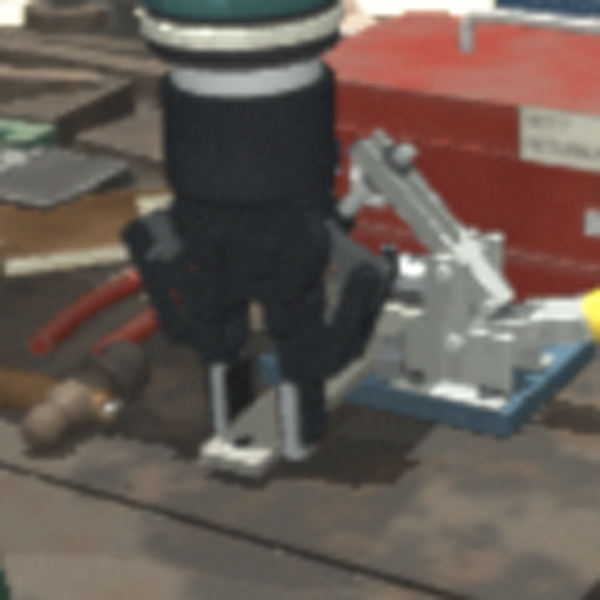

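The fingers straddle the strap near (255,410), with the hole visible at (240,440), and the width of 28 mm fits the strap. Now the straight pull.

```bash
python3 - <<'E'
from station import r, viewer, ik
from h import *
np.set_printoptions(precision=3,suppress=True)
f0=r.current_force()
p0=r.current_eef_pos(); print(RJ.T@(p0[:2]-O))
for d in (30,60,90,112):
    g=r.line_to(w(0,-106-d,5),feed=.08,guard=25); print(d,g,RJ.T@(r.current_eef_pos()[:2]-O),r.current_force()-f0,r.current_gripper_width(),r.current_moment())
    if g: break
r.sleep(.2)
c=viewer.capture("side"); zoom(c,200,170,350,290,5,"i_side"); print(r.current_time_s())
t=viewer.capture("top"); zoom(t,270,150,430,270,5,"i_top")
E
```

```text
[ 0.    -0.106]
30 False [-0.    -0.136] [ 1.853  0.502 -7.965] 0.02855796531165214 [-0.151  0.049 -0.008]
60 False [ 0.    -0.166] [ 1.756 -0.419 -8.599] 0.027689828293936635 [-0.119  0.066 -0.014]
90 False [ 0.    -0.196] [ 1.679 -0.946 -8.767] 0.028140364805051988 [-0.101  0.079  0.002]
112 False [ 0.    -0.218] [ 1.627  0.228 -8.757] 0.028240174112044075 [-0.123  0.087 -0.008]
13.55
```

```bash
sleep 1
```

```text
(no output)
```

View pics/i_side.png

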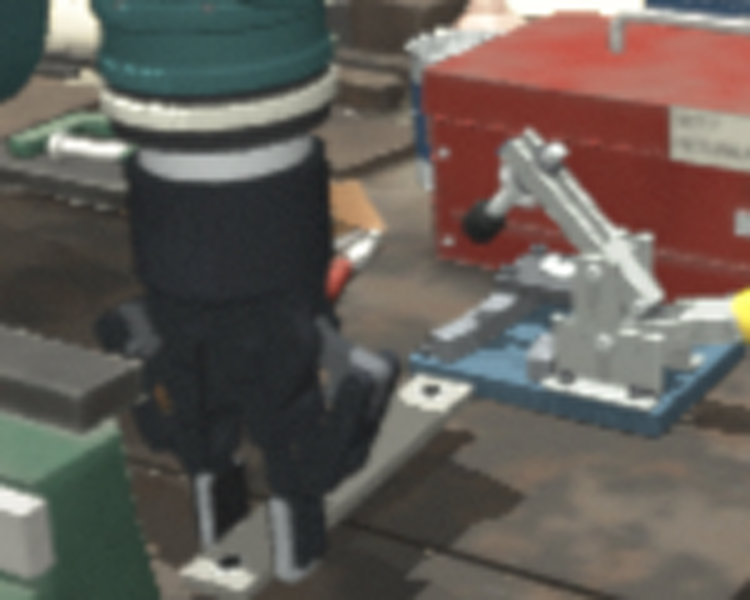

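View pics/i_top.png

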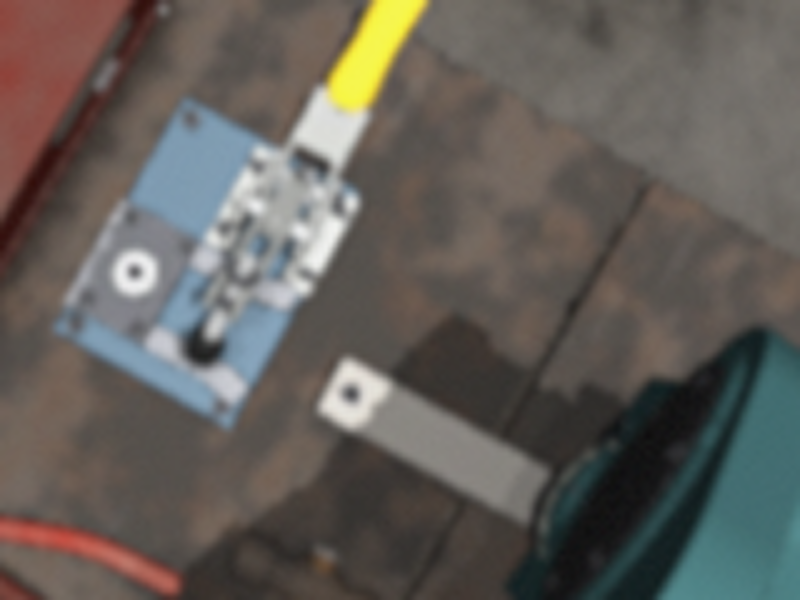

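The strap is fully out: its inner end in the top view is about 30 mm from the plate edge, with the hole at (350,393) in the zoom. The vise is clear. The fingertips only allow a few mm more of lowering, so I do that under guard and then release.

```bash
python3 - <<'E'
from station import r, viewer, ik
from h import *
np.set_printoptions(precision=3,suppress=True)
f0=r.current_force()
print(r.line_to(w(0,-218,1),feed=.02,guard=8),r.current_eef_pos(),r.current_force()-f0)
r.open_gripper(); r.sleep(.3); print(r.current_gripper_width(),r.current_force())
f0=r.current_force()
print(r.line_to(w(0,-218,60),feed=.06,guard=15),r.current_force()-f0)
print(r.line_to(w(0,-218,160)))
r.move_to(w(-120,-200,220),rot(-JX)); r.sleep(.2)
c=viewer.capture("side"); zoom(c,200,170,350,290,5,"j_side"); print(r.current_time_s())
t=viewer.capture("top"); zoom(t,270,150,430,270,5,"j_top")
cw=viewer.capture("wrist"); cv2.imwrite("pics/j_wrist.png",cw["frame"])
E
```

```text
False [ 0.4   -0.179  0.001] [ 0.195  0.544 -0.195]
0.0853452745810783 [-0.13   0.082  0.28 ]
False [-0.452  0.229  0.152]
False
17.6417
```

```bash
sleep 1
```

```text
(no output)
```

View pics/j_side.png

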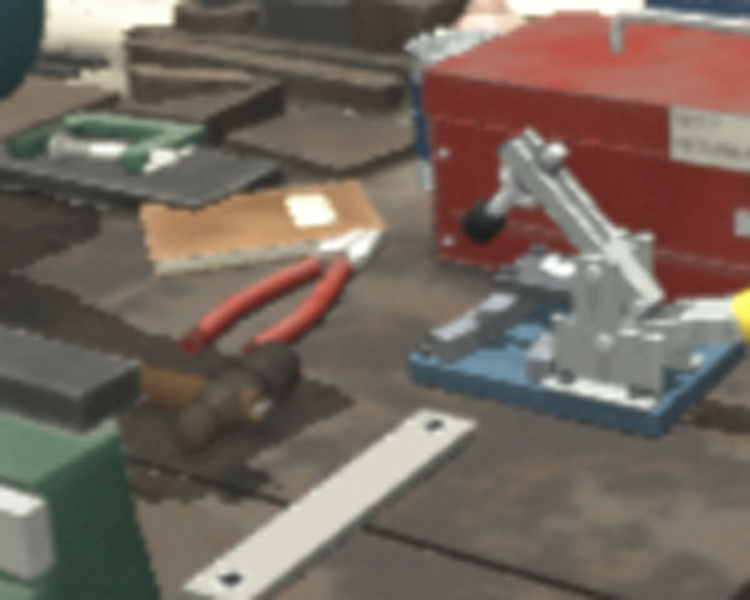

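View pics/j_top.png

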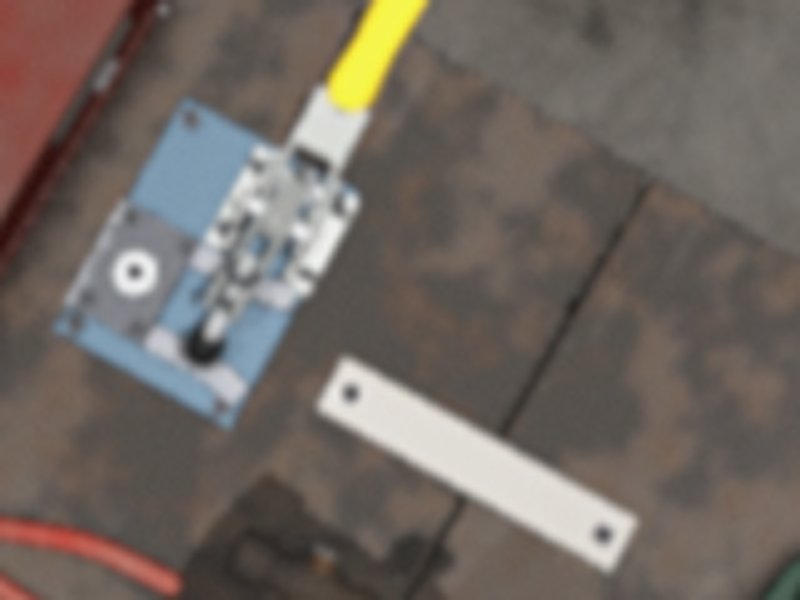

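The strap lies flat on the bench, with its inner end at about (335,385) and its outer end at (620,545) in the top zoom. It is clear of the jig and the vise, the clamp is still open, and the robot is clear. One numeric check comes before handing in.

```bash
python3 - <<'E'
from station import r, viewer, ticket
from h import *
t=viewer.capture("top")
P=[RJ.T@(onplane(t,np.array(p)/5.+[270,150]-.4,.008)[:2]-O)*1e3 for p in [(345,355),(318,407),(612,573),(637,520)]]
P=np.array(P); print(P.round(1), "len",np.linalg.norm((P[0]+P[1]-P[2]-P[3])/2)); print(big(yellow(t))[2], r.current_force(), r.current_time_s())
if P[:,1].max()<-60: ticket.sign_off(); print("signed")
E
```

```text
[[  15.5  -80.7]
 [ -14.3  -81.5]
 [ -14.8 -251.6]
 [  14.8 -249.9]] len 169.65758313414025
[345.22262774 157.16423358] [-0.63764853  0.26567917  0.21172751] 17.7917
the job is handed in; nothing more can be done
signed
```

The jig is unloaded and the job is handed in at 17.8 s: the clamp stands open and the strap lies flat on the bench, clear of the jig. I pushed the lever over with closed fingers until it flipped to its stop. I then gripped the strap's free end, drew it 112 mm straight out and released it from about 10 mm above the bench, because the fingertips could not go lower.

**Last checks:**
- **Strap:** measured as if flat at bench height, it comes out at 169.7 mm long against 170 mm nominal, and the side view shows it flat. It is still in line with the channel, with its inner end about 33 mm clear of the plate edge.
- **Clamp:** the last pictures showed it open, with the pad up.
- **Robot:** it is clear of everything and the force reads about zero.
- **Force readings:** no 25 to 30 N guard tripped during the push or the pull. The only trip was a 2.5 N guard that went off in free air from acceleration, before the lever was touched.
- **Gripper width:** it read about 28 mm on the 30 mm strap, a small disagreement that did not affect the hold.

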